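# Slide the tall dispensing bottle home into its rack bay

## Task

Put the orange-tipped dispensing bottle away by gently pushing it along the worktop, low on its body so that it stays upright, into the empty bay of the bottle rack (the one with the orange disc) until it stands fully home against the rack's back wall. Do not grip it, pick it up or tip it, and leave the other two bottles and everything else on the worktop where they are.

Things in the scene. Friction and masses are not known exactly. Their poses are not given: they have to be found in the camera images.
- bottle: the bottle to push, loose, upright: white plastic, orange band and nozzle, about 0.16 kg, 128 mm tall. Straight cylinder 44 mm in diameter up to 56 mm, then a shoulder, a 20 mm neck above 73 mm, a 22 mm collar and a nozzle tapering to 6 mm. Origin: centre of its underside. Pushed below 25 mm height it slides, pushed higher it may tip; a gripper leaning back from it keeps its body clear of the bottle's top
- rack: low rack fixed to the worktop: aluminium back wall 36 mm high; four grey fins 30 mm high, 16 mm thick, round-nosed, part three floorless bays 54 mm wide, pitch 70 mm. Origin: on the worktop, where a bottle's centre is when home in the middle bay (others at its y +-70 mm). +x points into the bays; mouths face the robot. Wall face at x +22 mm, fin noses end at x -6 mm, so a home bottle stands out 16 mm
- bay: the empty bay (any of the three), marked by a flat orange disc of 36 mm diameter on the worktop, with no height to feel. Origin: where the centre of the bottle's underside is when fully home and centred; axes as the rack's (+x into the bay)
- bottle_blue: a bottle of the same shape and size with blue band and nozzle, loose, standing home in another bay; to be left alone. Origin: centre of its underside
- bottle_black: a bottle of the same shape and size with black band and nozzle, loose, standing home in another bay; to be left alone. Origin: centre of its underside
- flux_pot: round yellowish pot with lid, 38 mm in diameter, 38 mm high, loose, at the left of the work; to be left alone. Origin: centre of its underside
- big_cap: dark blue upright cylinder (capacitor) 25 mm in diameter, 44 mm high, loose, at the left of the work; to be left alone. Origin: centre of its underside
- battery_9v: small black and tan block battery 49 x 27 x 18 mm lying down, loose, at the left of the work; to be left alone. Origin: centre of its underside
Mind the look-alikes: they are no part of the job. Leave any red look-alike of the bottle alone.

How it is judged:
At the end, for the whole second after the job is handed in: The orange-tipped bottle stands upright and at rest on the worktop in the empty bay, within 6 mm of fully home against the back wall and within 10 mm of the bay's centre point (x of bottle in the frame of bay above -0.006 m and horizontal distance between bottle and bay below 0.01 m and angle between bottle's own z axis and vertical below 0.06 rad and height (world z) of bottle below 0.004 m and linear speed of bottle below 0.01 m/s); the robot touches nothing.
It fails at once if the bottle is tipped by more than 0.3 rad (angle between bottle's own z axis and vertical above 0.3 rad).
It fails at once if the bottle is lifted off the worktop by more than 8 mm (height (world z) of bottle above 0.008 m).
It fails at once if the fingers squeeze or strike the bottle with more than 15 N while it is more than 30 mm from its place in the bay (contact force between the fingers and bottle above 15 N and horizontal distance between bottle and bay above 0.03 m).
It fails at once if one of the other two bottles is shifted by more than 12 mm or tipped (distance of any of bottle_blue, bottle_black from where it was at the start of the episode above 0.012 m or angle between any of bottle_blue, bottle_black's own z axis and vertical above 0.3 rad).
It fails at once if the pot, the capacitor or the battery is shifted by more than 15 mm (distance of any of flux_pot, big_cap, battery_9v from where it was at the start of the episode above 0.015 m).
It also fails if it takes over 45 s, if anything falls off the work surface, if the arm or the gripper's body presses on something with over 40 N, if the wrist force passes 120 N, or if a joint passes its speed limit or range.

## Robot

A 6-joint arm with a two-finger parallel gripper is mounted at the origin on a cart in front of the work surface, level with it; the furniture and walls round the work are solid. World frame = base frame: x ahead of the robot, y to its left, z up, the work surface at z = 0. Lengths are in m, angles in rad, forces in N, time in s.
With the tool pointing down it reaches from about 0.35 to 0.875 m from the base axis. Payload 15.5 kg.
Tool frame: the origin (TCP) lies between the finger pads; the fingertips stand env.finger_overhang ahead of it and the grasp point (between the pads) lies 2 mm behind it (env.finger_overhang is the distance from the TCP to the fingertips, in m); z points along the fingers, y is the line along which they close (so a half turn about z gives the same grasp; the last joint's range is limited). The gripper opens to 85 mm and grips with 20 to 120 N. Pads are 22 mm wide; open, the fingers measure 114 mm over their backs; the gripper's body (76 mm by 85 mm) begins 54 mm behind the grasp point. The pads swing forward as they close: fully open they stand 13 mm farther back than shut.
Start: joints at [1.119, 0.494, 1.345, -0, 1.302, -0.096], TCP at [0.218, 0.586, 0.248] pointing down, gripper open.
Joint ranges: [-2.91, 2.91], [-0.82, 2.16], [0.22, 2.67], [-1.22, 4.37], [0.12, 2.79], [-3.08, 3.08]. Speed limits (rad/s): [1.89, 1.89, 2.57, 3.01, 3.01, 3.01].

## Interface

Orientations are given as a unit quaternion [w, x, y, z].
In Python, from workcell import env, eyes, finder gives the robot as it stands. The module is installed in compiled form; this text tells all that it offers.
- The arm moves only by the tool drive_tool, never from a script. Its argument "plan" is a list of rows, each a list of 3 entries, a list of its own where there are three numbers: the shift along the tool's x, y, z in m, then the turn, a rotation vector about the tool's x, y, z in degrees, then the opening, from -1 (shut) to 1 (fully open), so that 0 is half open. A call has 1 to 8 rows; each row is the pose to reach, as a shift and turn from the pose commanded when the call began, along the tool's axes at that moment; what a row does not reach only later rows make up. A row lasts 1/8 s, in which the tool goes at most 62.5 mm and 10.7 degrees, less where a joint would pass 70% of its speed; a pose out of reach is approached as far as the arm can. A call with a gripper value outside its range is refused whole. The fingers move at their own pace and stop on an object; the grip force is fixed at half the most. Time passes only in rows, so rows that repeat a pose let the fingers close. It gives the time, the measured TCP pose, the force, the opening and the grip force at its end, in the units of the state.
- env.get_obs(): the state, without advancing time (a new reading comes with each control period).
- eyes.camera(name): name is "scene" or "top" or "wrist"; returns (picture, depth): 384x512x3 uint8, blue, green, red; 384x512 float32, m along the optical axis (not along the pixel's ray), 0 where there is no reading.
- eyes.camera_params(name): a dict with "fx", "fy", "cx", "cy" (pixels), "origin" and "attitude" of the camera in the world; the wrist camera has in their place "hand_eye" (4x4, takes a point from camera to tool coordinates, whose origin is the TCP and whose axes are the flange's). Camera axes: x right, y up, looking along -z (the intrinsics and any distortion apply to the point x, -y, -z); pixel columns grow to the right and rows downward; lengths in m; the calibration is good to about 2 mm. A picture is of the moment at which its call begins: read the wrist's pose just before it. camera_params takes no time and is no camera call.
- env.sign_off(): hands the job in; it is judged then, once.
Trained networks look in the newest picture that a camera, given by its name, has taken for a name from the list of things; names that differ only in an ending like _2 or _b are one class to them, and where a whole thing is asked for, a point or a joint stands for the part that bears it (a point fixed in the world has none). Each returns a list of dicts, best first, with "p" (0 to 1); they miss things now and then, are a little off and sometimes report something else, mostly with a low value. They report only what shows in the picture. A call takes as long as a camera call. They do not tell look-alikes from the thing itself.
- finder.look_for(camera, query): "xy" ([column, row] in pixels, amid what is visible of it).
- finder.landmark_of(camera, query): "xy" ([column, row] in pixels: a listed point, or the origin of a listed thing).
The state is a dict: "clock": time; "q": joint angles; "joint_vel": joint speeds; "effort": joint torques, N m; "tool_pos": TCP position; "ee_rot": TCP orientation; "force": force on the tool from outside, world axes, zero at the start; "wrist_torque": the same for the moment, N m; "width": finger opening in m; "grip_force": force on a finger pad.
Only numpy, scipy, OpenCV 4.12 (cv2) and the standard library are available. Lean on these libraries where they do the work, as an engineer would, in place of code of your own. Each camera call takes 0.05 s, during which the arm holds its last target. There are 200 camera calls.

## Working session

There is one attempt and no reset: what is moved stays moved. The work goes in short steps, Python scripts to look and compute and a tool call to move; the robot and the scene stay as the last step left them, time stands still between calls to the robot, and variables do not carry over. Pictures are saved under pics/ and viewed, at most 10 in all, crops included, and the job is handed in when it is done.

Besides the shell and the picture viewer there is one more tool, called after "Emit:" in YAML: its name, and indented under it one key for each argument. drive_tool: Moves the arm, as the interface text tells. Its arguments: {"type":"object","properties":{"plan":{"type":"array","items":{"type":"array"}}},"required":["plan"]}

```bash
mkdir -p pics; cat > h.py <<'E'
import numpy as np, cv2
from scipy.spatial.transform import Rotation as R
from workcell import env, eyes, finder
def rot(a):
    a=np.array(a,float)
    return a if a.shape==(3,3) else R.from_quat(a,scalar_first=True).as_matrix()
def cam(n):
    p=eyes.camera_params(n)
    if 'hand_eye' in p:
        o=env.get_obs(); T=np.eye(4); T[:3,:3]=rot(o['ee_rot']); T[:3,3]=o['tool_pos']
        M=T@np.array(p['hand_eye']); return p,M[:3,:3],M[:3,3]
    return p,rot(p['attitude']),np.array(p['origin'])
def ray(c,uv):
    p,A,o=c
    d=np.array([(uv[0]-p['cx'])/p['fx'],-(uv[1]-p['cy'])/p['fy'],-1.])
    return o,A@d
def onz(c,uv,z):
    o,d=ray(c,uv); return o+d*(z-o[2])/d[2]
def cloud(c,D):
    p,A,o=c; v,u=np.mgrid[:D.shape[0],:D.shape[1]]
    d=np.stack([(u-p['cx'])/p['fx'],-(v-p['cy'])/p['fy'],-np.ones(D.shape)],-1)*D[...,None]
    return d@A.T+o
E
python3 - <<'E'
from h import *
print(eyes.camera_params('top'),eyes.camera_params('scene'),env.finger_overhang)
o=env.get_obs();print(o['tool_pos'],o['ee_rot'],o['clock'])
for n in ['top','scene']:
    c=cam(n);I,D=eyes.camera(n);cv2.imwrite(f'pics/{n}1.png',I);np.save(n,D);P=cloud(c,D)
    for q in ['bottle','rack','bay','bottle_blue','bottle_black','flux_pot','big_cap','battery_9v']:
        for r in finder.landmark_of(n,q)[:3]:
            uv=r['xy'];print(n,q,np.round(uv),round(r['p'],2),'z0',onz(c,uv,0).round(3),'depth',P[int(uv[1]),int(uv[0])].round(3))
E
```

```text
{'fx': 362.347937457765, 'fy': 362.347937457765, 'cx': 258.0815345291469, 'cy': 190.50105468282356, 'origin': array([ 0.36564128, -0.05514438,  0.89965144]), 'attitude': array([ 0.71028615,  0.06662294, -0.06122358, -0.69807352])} {'fx': 369.3878142931426, 'fy': 369.3878142931426, 'cx': 256.7533278735858, 'cy': 187.98381172285244, 'origin': array([-0.10223277,  0.33846835,  0.51398076]), 'attitude': array([-0.43923793, -0.23249038,  0.41401302,  0.76263457])} 0.017
[0.21815954 0.58531127 0.24768716] [-1.78605996e-04  1.77467097e-01  9.84126527e-01 -6.14342334e-04] 0.0
top bottle [307. 214.] 0.87 z0 [ 0.473 -0.169  0.   ] depth [ 0.464 -0.159  0.07 ]
top bottle [293. 184.] 0.78 z0 [ 0.547 -0.135  0.   ] depth [ 0.536 -0.127  0.063]
top bottle [313. 248.] 0.61 z0 [ 0.39  -0.185  0.   ] depth [ 0.39  -0.177  0.052]
top rack [347. 168.] 0.87 z0 [ 0.593 -0.272  0.   ] depth [ 0.585 -0.261  0.038]
top bay [372. 185.] 0.7 z0 [ 0.549 -0.335  0.   ] depth [ 0.549 -0.334 -0.001]
top bottle_blue [331. 150.] 0.9 z0 [ 0.641 -0.232  0.   ] depth [ 0.621 -0.217  0.069]
top bottle_black [349. 166.] 
[... 522 characters left out ...]
epth [ 0.458 -0.152  0.014]
scene bottle [346. 208.] 0.72 z0 [ 0.393 -0.2    0.   ] depth [ 0.377 -0.181  0.017]
scene rack [320. 162.] 0.83 z0 [ 0.596 -0.285  0.   ] depth [ 0.463 -0.166  0.099]
scene bay [346. 163.] 0.41 z0 [ 0.555 -0.345  0.   ] depth [ 0.554 -0.341  0.003]
scene bottle_blue [292. 161.] 0.6 z0 [ 0.639 -0.22   0.   ] depth [ 0.544 -0.147  0.068]
scene bottle_black [319. 164.] 0.66 z0 [ 0.59  -0.279  0.   ] depth [ 0.462 -0.162  0.098]
scene flux_pot [246. 208.] 0.6 z0 [0.508 0.004 0.   ] depth [0.399 0.066 0.093]
scene big_cap [192. 216.] 0.64 z0 [0.541 0.125 0.   ] depth [0.529 0.129 0.011]
scene battery_9v [152. 221.] 0.82 z0 [0.569 0.208 0.   ] depth [0.557 0.211 0.01 ]
```

```bash
python3 -c "
import cv2,numpy as np
a=[cv2.imread(f'pics/{n}1.png') for n in('top','scene')]
cv2.imwrite('pics/both1.png',cv2.resize(np.vstack(a),None,fx=.78,fy=.78))"
```

```text
(no output)
```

View pics/top1.png

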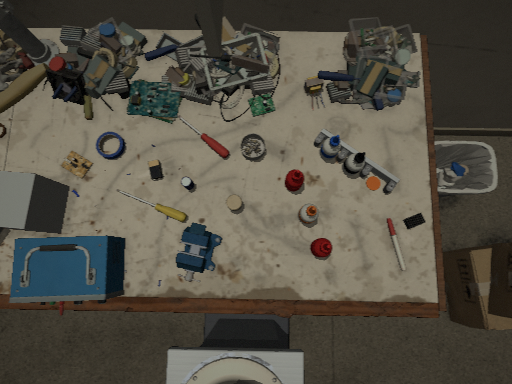

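View pics/scene1.png

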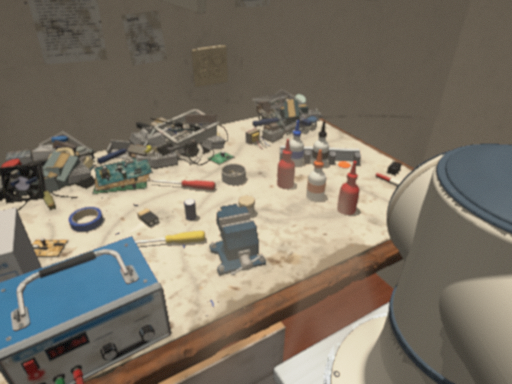

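Top view: bottle-shaped candidates are red (294,180), orange-tipped (309,214) and red (321,248). Blue (331,146) and black (354,160) stand in the rack, and the orange disc is at (373,184). By description I choose (309,214), and I'll check it in a close crop.

```bash
cat >> h.py <<'E'
def pose(head,t):
    "tool attitude pushing along heading head (deg), leaning back t deg, tool x backward"
    h,t=np.radians([head,t]); f=np.array([np.cos(h),np.sin(h),0]); u=np.array([0,0,1.])
    z=np.sin(t)*f-np.cos(t)*u; y=np.cross(u,f); return np.column_stack([np.cross(y,z),y,z])
def rel(p,A,cmd=None):
    "row entries: shift and turn (deg) in tool axes"
    o=env.get_obs(); A0=rot(o['ee_rot']) if cmd is None else cmd[1]; p0=np.array(o['tool_pos']) if cmd is None else cmd[0]
    return (A0.T@(np.array(p)-p0)).round(4), np.degrees(R.from_matrix(A0.T@A).as_rotvec()).round(1)
E
python3 - <<'E'
from h import *
I=cv2.imread('pics/top1.png');cv2.imwrite('pics/crop1.png',cv2.resize(I[120:265,270:400],None,fx=4,fy=4,interpolation=2))
D=np.load('top.npy');c=cam('top');P=cloud(c,D);h=cv2.cvtColor(I,cv2.COLOR_BGR2HSV)
v,u=np.mgrid[:384,:512]
for n,(a,b) in {'or':(309,214),'r1':(294,180),'r2':(321,248),'blue':(331,146),'blk':(354,160)}.items():
    m=(abs(u-a)<16)&(abs(v-b)<16)&(P[...,2]>.045)
    q=P[m];print(n,m.sum(),((q.min(0)+q.max(0))/2).round(3),q.mean(0).round(3),q[:,2].max().round(3))
m=(h[...,0]<20)&(h[...,1]>150)&(h[...,2]>150)&(abs(u-373)<14)&(abs(v-184)<14)
uv=(u[m].mean(),v[m].mean());print('disc',uv,m.sum(),onz(c,uv,0))
m=(abs(u-355)<50)&(abs(v-160)<40)&(P[...,2]>.02)&(P[...,2]<.042)
q=P[m][:,:2];r=cv2.minAreaRect(q.astype(np.float32));print('rack',r)
print(eyes.camera_params('wrist'))
def H(p,A): print(rel(p,A))
for hd,p in[(20,(.45,.25,.3)),(-65,(.44,-.1,.3)),(-65,(.43,-.06,.2))]: H(p,pose(hd,0 if p[2]>.25 else 30))
E
```

```text
or 286 [ 0.428 -0.122  0.473] [ 0.466 -0.164  0.081] 0.9
r1 279 [ 0.47  -0.106  0.472] [ 0.544 -0.132  0.084] 0.9
r2 304 [ 0.389 -0.137  0.473] [ 0.39  -0.193  0.083] 0.9
blue 303 [ 0.51  -0.157  0.472] [ 0.623 -0.217  0.089] 0.9
blk 318 [ 0.499 -0.177  0.472] [ 0.588 -0.271  0.086] 0.9
disc (np.float64(nan), np.float64(nan)) 0 [nan nan nan]
rack ((0.5992598533630371, -0.28323668241500854), (0.22590407729148865, 0.05754607543349266), 55.3242073059082)
{'fx': 331.55096085336857, 'fy': 331.55096085336857, 'cx': 249.14606700841404, 'cy': 194.9247835555368, 'hand_eye': array([[-5.31473064e-04,  9.55537313e-01,  2.94869737e-01,
         7.52391543e-02],
       [ 9.99999662e-01,  3.22809709e-04,  7.56320959e-04,
        -9.16770938e-04],
       [ 6.27506082e-04,  2.94870039e-01, -9.55537161e-01,
        -1.25385948e-01],
       [ 0.00000000e+00,  0.00000000e+00,  0.00000000e+00,
         1.00000000e+00]])}
(array([-0.3343, -0.2336, -0.0517]), array([ -0. ,  -0. , -40.4]))
(array([-0.4472, -0.565 , -0.0517]), array([-0. ,  0. , 44.6]))
(array([-0.4239, -0.531 ,  0.0483]), array([ 11.7, -28.5,  43.5]))<stdin>:9: RuntimeWarning: Mean of empty slice.
  ret = ret.dtype.type(ret / rcount)
```

View pics/crop1.png

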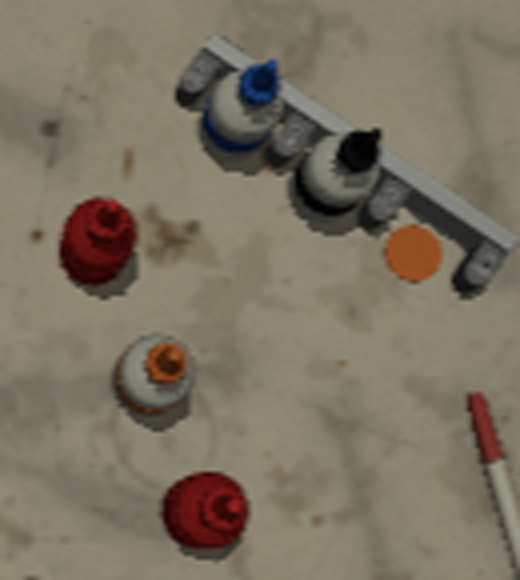

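The crop confirms the white bottle with the orange tip at top (309,213). The disc is at about (373,183), with reds on either side of the bottle. Moving in.

Emit:
drive_tool:
  plan:
    - [[-0.33,-0.23,-0.06],[0,0,0],-0.3]
    - [[-0.33,-0.23,-0.06],[0,0,0],-0.3]
    - [[-0.33,-0.23,-0.06],[0,0,0],-0.3]
    - [[-0.33,-0.23,-0.06],[0,0,0],-0.3]
    - [[-0.33,-0.23,-0.06],[0,0,0],-0.3]
    - [[-0.33,-0.23,-0.06],[0,0,0],-0.3]
    - [[-0.33,-0.23,-0.06],[0,0,0],-0.3]
    - [[-0.39,-0.4,-0.06],[0,0,0],-0.3]

```text
clock: 1.9
tool_pos: [0.4477, 0.1918, 0.3086]
ee_rot: [0.001, 0.177, 0.984, 0.0]
force: [0.3, -0.6, -1.1]
width: 0.0299
grip_force: 0.0
```

```bash
python3 - <<'E'
from h import *
o=env.get_obs();print(o['clock'],o['tool_pos'],o['q'],o['width'],rel((.43,-.05,.27),pose(-65,30)))
E
```

```text
1.9 [0.44772849 0.19181607 0.30860755] [ 2.81990634e-01  2.36567924e-01  1.58578506e+00  1.66768383e-04
  1.31736788e+00 -9.32760346e-01] 0.029933525121250578 (array([-0.0676, -0.2329,  0.0384]), array([ 11.8, -28.4,  43.5]))
```

Emit:
drive_tool:
  plan:
    - [[-0.068,-0.233,0.038],[11.8,-28.4,43.5],-0.3]
    - [[-0.068,-0.233,0.038],[11.8,-28.4,43.5],-0.3]
    - [[-0.068,-0.233,0.038],[11.8,-28.4,43.5],-0.3]
    - [[-0.068,-0.233,0.038],[11.8,-28.4,43.5],-0.3]
    - [[-0.068,-0.233,0.038],[11.8,-28.4,43.5],-0.3]
    - [[-0.068,-0.233,0.038],[11.8,-28.4,43.5],-0.3]
    - [[-0.068,-0.233,0.038],[11.8,-28.4,43.5],-0.3]
    - [[-0.068,-0.233,0.038],[11.8,-28.4,43.5],-0.3]

```text
clock: 2.9
tool_pos: [0.4285, -0.0496, 0.2704]
ee_rot: [0.217, 0.519, 0.815, -0.14]
force: [-0.0, 0.5, 0.6]
width: 0.0299
grip_force: 0.0
```

```bash
python3 - <<'E'
from h import *
o=env.get_obs();print(o['clock'],o['tool_pos'],o['q'])
c=cam('wrist');print(c[2],-c[1][:,2]);I,D=eyes.camera('wrist');cv2.imwrite('pics/w1.png',I);np.save('w1',D);P=cloud(c,D);np.save('w1P',P)
for q in ['bottle','bay','rack']:
    for r in finder.landmark_of('wrist',q)[:3]:
        uv=r['xy'];print(q,np.round(uv),round(r['p'],2),onz(c,uv,0).round(3))
h=cv2.cvtColor(I,cv2.COLOR_BGR2HSV);m=(h[...,0]<20)&(h[...,0]>4)&(h[...,1]>150)&(h[...,2]>80)
n,l,s,ce=cv2.connectedComponentsWithStats(m.astype(np.uint8))
for i in range(1,n):
    if s[i,4]>80: print('orange',s[i],ce[i].round(1),onz(c,ce[i],0).round(4),np.median(P[l==i],0).round(4))
E
```

```text
2.9 [ 0.428541   -0.04964084  0.27040892] [ 0.0960645   0.16879594  1.94209148 -0.62176187  0.94362389  0.00937643]
[0.3743232  0.06553628 0.34135474] [ 0.30785567 -0.66541995 -0.68003027]
bottle [237. 130.] 0.96 [ 0.465 -0.166  0.   ]
bottle [327. 195.] 0.71 [ 0.636 -0.219  0.   ]
bottle [309. 134.] 0.65 [ 0.55  -0.135  0.   ]
bay [246. 229.] 0.77 [ 0.561 -0.348  0.   ]
rack [240. 129.] 0.52 [ 0.468 -0.163  0.   ]
orange [  27    3   41  158 2904] [43.6 78.5] [ 0.2446 -0.194  -0.    ] [ 0.2431 -0.1996 -0.0024]
orange [ 34 168  21  57 289] [ 44.2 196.7] [ 0.2473 -0.4055  0.    ] [ 0.246  -0.405  -0.0027]
orange [228 178  21  34 323] [238.5 189.7] [ 0.5097 -0.265   0.    ] [ 0.468  -0.1625  0.0993]
orange [235 219  21  13 209] [245.4 224.7] [ 0.5542 -0.3377  0.    ] [ 5.539e-01 -3.369e-01  3.000e-04]
```

View pics/w1.png

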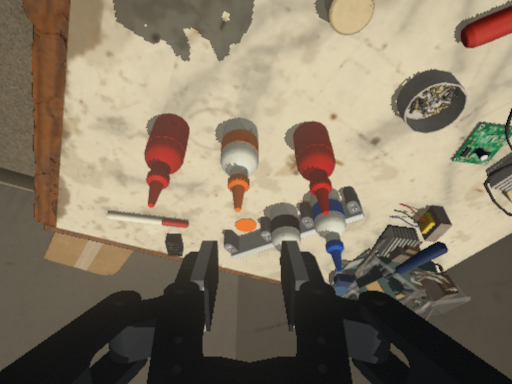

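The wrist view shows the orange bottle base at (238,125), reds at (167,140) and (313,145), and the disc at (245,225). Next I'll refine with depth fits.

```bash
python3 - <<'E'
from h import *
from scipy.optimize import least_squares
P=np.load('w1P.npy')
for n,g in dict(orange=(.466,-.165),r1=(.544,-.132),r2=(.39,-.185),blue=(.625,-.222),blk=(.588,-.275)).items():
    q=P[(np.hypot(P[...,0]-g[0],P[...,1]-g[1])<.032)&(P[...,2]>.012)&(P[...,2]<.053)][:,:2]
    f=lambda x:np.hypot(*(q-x).T)-.022
    r=least_squares(f,g,loss='soft_l1',f_scale=.002);print(n,len(q),r.x.round(4),np.abs(f(r.x)).mean().round(4))
d=np.load('top.npy');T=cloud(cam('top'),d)
q=T[120:205,300:405].reshape(-1,3);q=q[(q[:,2]>.032)&(q[:,2]<.041)]
print('wall',cv2.minAreaRect(q[:,:2].astype(np.float32)),len(q)); l=cv2.fitLine(q[:,:2].astype(np.float32),cv2.DIST_HUBER,0,.002,.01).ravel();print(l,np.degrees(np.arctan2(l[1],l[0])))
E
```

```text
orange 784 [ 0.4695 -0.1674] 0.0004
r1 814 [ 0.5515 -0.1343] 0.0004
r2 858 [ 0.3899 -0.1977] 0.0004
blue 606 [ 0.6326 -0.2235] 0.0021
blk 696 [ 0.5942 -0.2797] 0.0013
wall ((0.5747879147529602, -0.280484676361084), (0.21705135703086853, 0.15876556932926178), 70.0682373046875) 410
[ 0.5781292   0.81594527  0.63303995 -0.2717072 ] 54.68093
```

```bash
python3 - <<'E'
from h import *
D=np.load('w1.npy');H=np.array(eyes.camera_params('wrist')['hand_eye'])
c=(eyes.camera_params('wrist'),H[:3,:3],H[:3,3]);P=cloud(c,D)
for a,b in [(195,222),(278,305)]:
    q=P[235:330,a:b].reshape(-1,3);q=q[(q[:,2]>-.06)&(q[:,2]<.05)&(abs(q[:,0])<.03)]
    print(len(q),np.percentile(q,[1,50,99],axis=0).round(4))
    for z in(.0,.01,.015,.02): 
        s=q[abs(q[:,2]-z)<.003]; print(z,len(s),s.min(0).round(4) if len(s) else'',s.max(0).round(4) if len(s) else '')
# pushes
for hd,p in[(-72,.055)]:
    f=np.array([np.cos(np.radians(hd)),np.sin(np.radians(hd)),0]);A=pose(hd,30)
    tip=np.array([.4695,-.1674,0])-f*p
    for z in(.09,.034): print(rel(np.array([tip[0],tip[1],z])-.017*.5*f,A))
E
```

```text
1867 [[-0.0106 -0.0238 -0.0528]
 [ 0.01   -0.0166 -0.0148]
 [ 0.0168 -0.0136  0.0146]]
0.0 177 [-0.0113 -0.0239 -0.0029] [ 0.0112 -0.0153  0.0029]
0.01 155 [-0.0111 -0.0253  0.007 ] [ 0.0111 -0.0153  0.013 ]
0.015 67 [-0.0113 -0.0218  0.012 ] [ 0.0111 -0.0154  0.0177]
0.02 2 [ 0.0001 -0.0156  0.0177] [ 0.0017 -0.0155  0.0177]
1862 [[-0.0104  0.0125 -0.0527]
 [ 0.01    0.0156 -0.0148]
 [ 0.0169  0.0227  0.0148]]
0.0 184 [-0.0107  0.0142 -0.003 ] [0.0114 0.0228 0.003 ]
0.01 150 [-0.011   0.0143  0.0071] [0.0112 0.0241 0.013 ]
0.015 70 [-0.0115  0.0143  0.012 ] [0.0107 0.0207 0.017 ]
0.02 0  
(array([ 0.0374, -0.0043,  0.1867]), array([ 3.4, -0. ,  6.1]))
(array([ 0.0654, -0.0042,  0.2352]), array([ 3.4, -0. ,  6.1]))
```

```bash
python3 - <<'E'
from h import *
for z in(.09,.026): print(rel((.4513,-.1113,z),pose(-72,30)))
E
```

```text
(array([ 0.0335, -0.0048,  0.189 ]), array([ 3.4, -0. ,  6.1]))
(array([ 0.0655, -0.0047,  0.2444]), array([ 3.4, -0. ,  6.1]))
```

Emit:
drive_tool:
  plan:
    - [[0.0335,-0.005,0.189],[3.4,0,6.1],-0.3]
    - [[0.0335,-0.005,0.189],[3.4,0,6.1],-0.3]
    - [[0.0335,-0.005,0.189],[3.4,0,6.1],-0.3]
    - [[0.0335,-0.005,0.189],[3.4,0,6.1],-0.3]
    - [[0.0495,-0.005,0.217],[3.4,0,6.1],-0.3]
    - [[0.0605,-0.005,0.2355],[3.4,0,6.1],-0.3]
    - [[0.0655,-0.005,0.244],[3.4,0,6.1],-0.3]
    - [[0.0655,-0.005,0.244],[3.4,0,6.1],-0.3]

```text
clock: 4.1
tool_pos: [0.4594, -0.1069, 0.036]
ee_rot: [0.202, 0.57, 0.781, -0.155]
force: [0.1, 0.4, 0.4]
width: 0.0295
grip_force: 0.0
```

```bash
cat >> h.py <<'E'
def tcp(C,hd,z=.026,k=.034):
    h=np.radians(hd); return np.array([C[0]-k*np.cos(h),C[1]-k*np.sin(h),z]),pose(hd,30)
E
python3 - <<'E'
from h import *
o=env.get_obs();print(o['clock'],o['tool_pos'],o['force'],o['q'])
B=np.array([.4695,-.1674]);W=np.array([.5008,-.3002]);d=W-B;L=np.hypot(*d);d/=L
# cradle centre path: 25mm behind .. forward, heading constant -72 first then towards -55
for s,hd in [(-.014,-72),(-.006,-72),(.0,-72),(.008,-72),(.018,-72),(.028,-71),(.038,-69),(.048,-67)]:
    print(s,rel(*tcp(B+d*s,hd)))
E
```

```text
4.1 [ 0.45942222 -0.10688702  0.03599327] [0.11496492 0.38137116 0.36141019] [-0.03886455  0.69756475  2.07193425 -1.22100568  0.5199071   0.77876453]
-0.014 (array([-0.0061, -0.0077,  0.0151]), array([-0.8, -0.5,  0. ]))
-0.006 (array([-0.0131, -0.0084,  0.019 ]), array([-0.8, -0.5,  0. ]))
0.0 (array([-0.0183, -0.0088,  0.022 ]), array([-0.8, -0.5,  0. ]))
0.008 (array([-0.0252, -0.0094,  0.0259]), array([-0.8, -0.5,  0. ]))
0.018 (array([-0.0339, -0.0102,  0.0308]), array([-0.8, -0.5,  0. ]))
0.028 (array([-0.0426, -0.0115,  0.0357]), array([-1.3, -0.5, -0.8]))
0.038 (array([-0.0513, -0.0135,  0.0407]), array([-2.3, -0.5, -2.6]))
0.048 (array([-0.06  , -0.0154,  0.0457]), array([-3.3, -0.5, -4.3]))
```

Joint 4 hit its range at 30° lean, so I'll use about 22° lean at heading -78 to start.

```bash
cat >> h.py <<'E'
def tcp(C,hd,t=22,low=.006):
    h,r=np.radians([hd,t]); k=.017*np.sin(r)+.011*np.cos(r)+.016
    return np.array([C[0]-k*np.cos(h),C[1]-k*np.sin(h),.017*np.cos(r)+.011*np.sin(r)+low]),pose(hd,t)
B=np.array([.4695,-.1674]);W=np.array([.5008,-.3002]);d=(W-B)/np.hypot(*(W-B))
E
python3 - <<'E'
from h import *
print(rel(*tcp(B-d*.025,-78)),rel(*tcp(B-d*.03,-78,low=.02)),tcp(B-d*.025,-78)[0])
E
```

```text
(array([ 0.0021, -0.0035,  0.0105]), array([1.8, 7.5, 5.4])) (array([-0.0005, -0.0033, -0.0041]), array([1.8, 7.5, 5.4])) [ 0.4569937  -0.11121108  0.0258828 ]
```

Emit:
drive_tool:
  plan:
    - [[0,-0.0033,-0.004],[1.8,7.5,5.4],-0.3]
    - [[0,-0.0033,-0.004],[1.8,7.5,5.4],-0.3]
    - [[0.002,-0.0035,0.0105],[1.8,7.5,5.4],-0.3]
    - [[0.002,-0.0035,0.0105],[1.8,7.5,5.4],-0.3]

```text
clock: 4.6
tool_pos: [0.456, -0.1117, 0.0255]
ee_rot: [0.148, 0.618, 0.763, -0.12]
force: [0.2, -0.8, -0.1]
width: 0.03
grip_force: 0.0
```

```bash
python3 - <<'E'
from h import *
o=env.get_obs();print(o['clock'],o['tool_pos'],o['force'],o['q']);print(rel(*tcp(B-d*.025,-78)))
c=cam('wrist');I,D=eyes.camera('wrist');cv2.imwrite('pics/w2.png',I);P=cloud(c,D)
from scipy.optimize import least_squares
g=B;q=P[(np.hypot(P[...,0]-g[0],P[...,1]-g[1])<.032)&(P[...,2]>.012)&(P[...,2]<.053)][:,:2]
f=lambda x:np.hypot(*(q-x).T)-.022
r=least_squares(f,g,loss='soft_l1',f_scale=.002);print(len(q),r.x.round(4),np.abs(f(r.x)).mean().round(4))
for s,hd in [(-.014,-78),(-.006,-78),(.0,-78),(.008,-78),(.016,-78),(.026,-78),(.036,-76),(.046,-74)]:
    print(s,rel(*tcp(B+d*s,hd)))
E
```

```text
4.6 [ 0.45601375 -0.11168717  0.02553328] [ 0.16391027 -0.83824451 -0.06447266] [-0.12701791  0.68300297  2.03401224 -0.91793967  0.46164408  0.50454483]
(array([ 0.0001,  0.0011, -0.0004]), array([-0.1, -0. , -0. ]))
4440 [ 0.4695 -0.1674] 0.0004
-0.014 (array([-0.0103,  0.0014,  0.0039]), array([-0.1, -0. , -0. ]))
-0.006 (array([-0.0177,  0.0015,  0.0069]), array([-0.1, -0. , -0. ]))
0.0 (array([-0.0233,  0.0017,  0.0091]), array([-0.1, -0. , -0. ]))
0.008 (array([-0.0307,  0.0019,  0.0121]), array([-0.1, -0. , -0. ]))
0.016 (array([-0.0381,  0.002 ,  0.0151]), array([-0.1, -0. , -0. ]))
0.026 (array([-0.0474,  0.0023,  0.0189]), array([-0.1, -0. , -0. ]))
0.036 (array([-0.0567,  0.0014,  0.0226]), array([-0.8, -0. , -1.9]))
0.046 (array([-0.066 ,  0.0005,  0.0264]), array([-1.6, -0. , -3.7]))
```

View pics/w2.png

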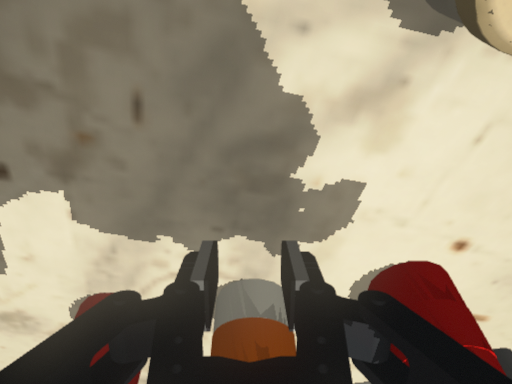

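The wrist view shows the bottle centred between the fingertips at (250,330), with reds clear on either side. I'll start pushing gently.

Emit:
drive_tool:
  plan:
    - [[-0.01,0.0014,0.004],[0,0,0],-0.3]
    - [[-0.016,0.0015,0.0063],[0,0,0],-0.3]
    - [[-0.02,0.0016,0.0078],[0,0,0],-0.3]
    - [[-0.024,0.0017,0.0094],[0,0,0],-0.3]
    - [[-0.029,0.0018,0.0115],[0,0,0],-0.3]
    - [[-0.034,0.0019,0.0135],[0,0,0],-0.3]
    - [[-0.04,0.0021,0.016],[0,0,0],-0.3]
    - [[-0.047,0.0023,0.0188],[0,0,0],-0.3]

```text
clock: 5.65
tool_pos: [0.4688, -0.1609, 0.025]
ee_rot: [0.148, 0.618, 0.763, -0.12]
force: [-0.9, 1.3, 0.6]
width: 0.0301
grip_force: 0.8
```

```bash
cat > plan.py <<'E'
import sys
from h import *
from scipy.optimize import least_squares
def see(g,save=None):
    c=cam('wrist');I,D=eyes.camera('wrist');P=cloud(c,D)
    if save: cv2.imwrite(save,I)
    hs=cv2.cvtColor(I,cv2.COLOR_BGR2HSV)
    q=P[(np.hypot(P[...,0]-g[0],P[...,1]-g[1])<.028)&(P[...,2]>.012)&(P[...,2]<.053)&(hs[...,2]>85)][:,:2]
    f=lambda x:np.hypot(*(q-x).T)-.022
    r=least_squares(f,g,loss='soft_l1',f_scale=.001);print('bottle',len(q),r.x.round(4),np.median(np.abs(f(r.x))).round(4));return r.x
E
python3 - <<'E'
from plan import *
o=env.get_obs();print(o['clock'],o['tool_pos'],o['force'],o['q'].round(2))
see(B+d*.022,'pics/w3.png')
# world poses ahead: heading blends -78 -> -35
for s,hd in [(.036,-76),(.046,-73),(.056,-70),(.066,-67),(.076,-64),(.086,-60),(.096,-56),(.106,-52)]:
    print(s,rel(*tcp(B+d*s,hd)))
E
```

```text
5.65 [ 0.46878416 -0.16087148  0.02503252] [-0.92070178  1.27254338  0.60346715] [-0.23  0.69  2.   -0.91  0.44  0.38]
bottle 6470 [ 0.4748 -0.1914] 0.0004
0.036 (array([-0.0088, -0.0011,  0.0027]), array([-0.8, -0. , -1.9]))
0.046 (array([-0.0181, -0.0026,  0.0065]), array([-2. , -0. , -4.7]))
0.056 (array([-0.0276, -0.004 ,  0.0103]), array([-3.1, -0. , -7.5]))
0.066 (array([-0.0371, -0.0055,  0.0141]), array([ -4.2,  -0. , -10.3]))
0.076 (array([-0.0467, -0.0069,  0.018 ]), array([ -5.3,  -0. , -13. ]))
0.086 (array([-0.0566, -0.0089,  0.022 ]), array([ -6.8,  -0. , -16.8]))
0.096 (array([-0.0666, -0.0108,  0.026 ]), array([ -8.3,  -0. , -20.5]))
0.106 (array([-0.0767, -0.0126,  0.0301]), array([ -9.8,  -0. , -24.2]))
```

Emit:
drive_tool:
  plan:
    - [[-0.009,-0.001,0.0027],[-0.8,0,-1.9],-0.3]
    - [[-0.018,-0.0026,0.0065],[-2,0,-4.7],-0.3]
    - [[-0.0276,-0.004,0.0103],[-3.1,0,-7.5],-0.3]
    - [[-0.037,-0.0055,0.0141],[-4.2,0,-10.3],-0.3]
    - [[-0.0467,-0.0069,0.018],[-5.3,0,-13],-0.3]

```text
clock: 6.32
tool_pos: [0.4721, -0.2115, 0.0259]
ee_rot: [0.161, 0.519, 0.833, -0.101]
force: [-0.9, -0.2, -0.2]
width: 0.0299
grip_force: 0.5
```

```bash
python3 - <<'E'
from plan import *
o=env.get_obs();print(o['clock'],o['tool_pos'],o['force'],o['q'].round(2))
b=see(B+d*.075); print('exp',B+d*.076, rel(*tcp(B+d*.076,-64)))
for s,hd in [(.086,-61),(.096,-57),(.106,-53),(.116,-49),(.124,-45),(.131,-41),(.136,-37),(.136,-35)]:
    print(s,rel(*tcp(B+d*s,hd)))
E
```

```text
6.325 [ 0.47211969 -0.21146994  0.02585823] [-0.87649644 -0.178844   -0.2364613 ] [-0.38  0.68  2.03 -1.09  0.29  0.19]
bottle 6422 [ 0.4854 -0.2398] 0.0004
exp [ 0.48693493 -0.24137312] (array([ 0.0001,  0.0007, -0.    ]), array([ 0.1, -0. ,  0.3]))
0.086 (array([-0.009 , -0.0033,  0.0036]), array([-1.1, -0. , -2.5]))
0.096 (array([-0.0182, -0.0078,  0.0073]), array([-2.6, -0. , -6.2]))
0.106 (array([-0.0276, -0.0123,  0.0111]), array([-4.1, -0. , -9.9]))
0.116 (array([-0.0371, -0.0167,  0.015 ]), array([ -5.6,  -0. , -13.7]))
0.124 (array([-0.0449, -0.0207,  0.0181]), array([ -7.1,  -0. , -17.4]))
0.131 (array([-0.052 , -0.0244,  0.021 ]), array([ -8.5,  -0. , -21.1]))
0.136 (array([-0.0574, -0.0276,  0.0232]), array([-10. ,  -0. , -24.8]))
0.136 (array([-0.0579, -0.0286,  0.0233]), array([-10.8,  -0. , -26.6]))
```

Bottle tracks well. Joints 4 and 5 are nearing their limits, so I'll identify the kinematics from logged poses to plan the lean and heading.

```bash
cat > kin.py <<'E'
from h import *
from scipy.optimize import least_squares
o=env.get_obs()
data=[([1.119,.494,1.345,0,1.302,-.096],[.21815954,.58531127,.24768716]),
([2.81990634e-01,2.36567924e-01,1.58578506,1.66768383e-04,1.31736788,-9.32760346e-01],[.44772849,.19181607,.30860755]),
([.0960645,.16879594,1.94209148,-.62176187,.94362389,.00937643],[.428541,-.04964084,.27040892]),
([-.03886455,.69756475,2.07193425,-1.22100568,.5199071,.77876453],[.45942222,-.10688702,.03599327]),
([-.12701791,.68300297,2.03401224,-.91793967,.46164408,.50454483],[.45601375,-.11168717,.02553328]),
(list(o['q']),list(o['tool_pos']))]
def fk(q,k):
    a1,h,L1,L2,e,Lw=k; s=q[1]+q[2]
    A=R.from_euler('ZYZYZ',[q[0],s,q[3],q[4],q[5]]).as_matrix()
    r=a1+L1*np.sin(q[1])+L2*np.sin(s)+e*np.cos(s); z=h+L1*np.cos(q[1])+L2*np.cos(s)-e*np.sin(s)
    return np.array([r*np.cos(q[0]),r*np.sin(q[0]),z])+Lw*A[:,2],A
k=least_squares(lambda k:np.concatenate([fk(q,k)[0]-p for q,p in data]),[0.02,.35,.4,.4,0.,.2])
A0=fk(o['q'],k.x)[1].T@rot(o['ee_rot'])   # constant tool offset
lo=np.array([-2.91,-.82,.22,-1.22,.12,-3.08]);hi=np.array([2.91,2.16,2.67,4.37,2.79,3.08])
def ik(p,A,q0):
    def f(q):
        P,Q=fk(q,k.x);return np.r_[(P-p)*10,R.from_matrix((Q@A0).T@A).as_rotvec()]
    r=least_squares(f,np.clip(q0,lo+1e-3,hi-1e-3),bounds=(lo,hi));return r.x,np.abs(r.fun).max()
E
python3 - <<'E'
from kin import *
print(k.x.round(4),np.abs(k.fun).max());print(A0.round(3))
bay=np.array([.554,-.3375]); o=env.get_obs()
for n,C in (('mid',B+d*.1),('W',W),('bay',bay)):
  for hd in(-64,-58,-50,-42,-35):
    print(n,hd,[ (t,ik(*tcp(C,hd,t),o['q'])[0][3:5].round(2).tolist(),ik(*tcp(C,hd,t),o['q'])[1].round(3)) for t in(18,20,22,26,30)])
E
```

```text
Traceback (most recent call last):
  File "kin.py", line 15, in <module>
    k=least_squares(lambda k:np.concatenate([fk(q,k)[0]-p for q,p in data]),[0.02,.35,.4,.4,0.,.2])
  File "kin.py", line 15, in <lambda>
    k=least_squares(lambda k:np.concatenate([fk(q,k)[0]-p for q,p in data]),[0.02,.35,.4,.4,0.,.2])
                                             ~~^^^^^
  File "kin.py", line 12, in fk
    A=R.from_euler('ZYZYZ',[q[0],s,q[3],q[4],q[5]]).as_matrix()
      ~~~~~~~~~~~~^^^^^^^^^^^^^^^^^^^^^^^^^^^^^^^^^
  File "scipy/spatial/transform/_rotation.pyx", line 1413, in scipy.spatial.transform._rotation.Rotation.from_euler
ValueError: Expected axis specification to be a non-empty string of upto 3 characters, got ZYZYZ
```

```bash
sed -i "s/A=R.from_euler.*/A=(R.from_euler('ZYZ',[q[0],s,q[3]])*R.from_euler('YZ',[q[4],q[5]])).as_matrix()/" kin.py
python3 - <<'E'
from kin import *
print(k.x.round(4),np.abs(k.fun).max());print(A0.round(3))
bay=np.array([.554,-.3375]); o=env.get_obs()
for n,C in (('mid',B+d*.1),('W',W),('bay',bay)):
  for hd in(-64,-58,-50,-42,-35):
    print(n,hd,[ (t,)+(lambda r:(r[0][3:5].round(2).tolist(),float(r[1].round(3))))(ik(*tcp(C,hd,t),o['q'])) for t in(18,20,22,26,30)])
E
```

```text
[0.0344 0.1162 0.5671 0.3547 0.0926 0.1784] 0.05597622674640085
[[ 0. -1. -0.]
 [ 1.  0.  0.]
 [-0. -0.  1.]]
mid -64 [(18, [-0.67, 0.34], 0.0), (20, [-0.8, 0.33], 0.0), (22, [-0.95, 0.32], 0.0), (26, [-1.22, 0.33], 0.005), (30, [-1.22, 0.36], 0.06)]
mid -58 [(18, [-0.65, 0.29], 0.0), (20, [-0.81, 0.28], 0.0), (22, [-0.99, 0.26], 0.0), (26, [-1.22, 0.27], 0.024), (30, [-1.22, 0.3], 0.084)]
mid -50 [(18, [-0.6, 0.24], 0.0), (20, [-0.79, 0.21], 0.0), (22, [-1.04, 0.19], 0.0), (26, [-1.22, 0.2], 0.043), (30, [-1.22, 0.21], 0.108)]
mid -42 [(18, [-0.47, 0.19], 0.0), (20, [-0.69, 0.15], 0.0), (22, [-1.02, 0.13], 0.0), (26, [-1.22, 0.12], 0.051), (30, [-1.22, 0.12], 0.118)]
mid -35 [(18, [-0.27, 0.16], 0.0), (20, [-0.42, 0.12], 0.003), (22, [-0.64, 0.12], 0.026), (26, [-1.22, 0.12], 0.055), (30, [-1.22, 0.12], 0.122)]
W -64 [(18, [-0.58, 0.36], 0.0), (20, [-0.7, 0.34], 0.0), (22, [-0.84, 0.32], 0.0), (26, [-1.14, 0.32], 0.0), (30, [-1.22, 0.34], 0.043)]
W -58 [(18, [-0.54, 0.32], 0.0), (20, [-0.68, 0.29], 0.0), (22, [-0.84, 0.27], 0.0), (26, [-1.22, 0.26], 0.001), (30, [-1.22, 0.28], 0.063
[... 419 characters left out ...]
.091)]
bay -64 [(18, [-0.43, 0.47], 0.0), (20, [-0.51, 0.44], 0.0), (22, [-0.6, 0.42], 0.0), (26, [-0.83, 0.38], 0.0), (30, [-1.09, 0.37], 0.0)]
bay -58 [(18, [-0.38, 0.43], 0.0), (20, [-0.47, 0.4], 0.0), (22, [-0.57, 0.37], 0.0), (26, [-0.82, 0.32], 0.0), (30, [-1.14, 0.3], 0.0)]
bay -50 [(18, [-0.3, 0.39], 0.0), (20, [-0.38, 0.35], 0.0), (22, [-0.48, 0.31], 0.0), (26, [-0.77, 0.24], 0.0), (30, [-1.21, 0.21], 0.0)]
bay -42 [(18, [-0.19, 0.36], 0.0), (20, [-0.24, 0.31], 0.0), (22, [-0.32, 0.26], 0.0), (26, [-0.59, 0.18], 0.0), (30, [-1.22, 0.12], 0.001)]
bay -35 [(18, [-0.07, 0.34], 0.0), (20, [-0.09, 0.29], 0.0), (22, [-0.12, 0.24], 0.0), (26, [-0.25, 0.14], 0.0), (30, [-0.6, 0.12], 0.044)]
```

```bash
python3 - <<'E'
from plan import *
for s,hd in [(.086,-63),(.096,-62),(.106,-60),(.116,-58),(.126,-56),(.133,-55),(.139,-54)]:
    print(s,rel(*tcp(B+d*s,hd)))
E
```

```text
0.086 (array([-0.009 , -0.0021,  0.0036]), array([-0.3, -0. , -0.7]))
0.096 (array([-0.018 , -0.005 ,  0.0073]), array([-0.7, -0. , -1.6]))
0.106 (array([-0.0271, -0.0083,  0.0109]), array([-1.4, -0. , -3.5]))
0.116 (array([-0.0362, -0.0117,  0.0146]), array([-2.2, -0. , -5.3]))
0.126 (array([-0.0454, -0.0151,  0.0183]), array([-2.9, -0. , -7.2]))
0.133 (array([-0.0518, -0.0172,  0.0209]), array([-3.3, -0. , -8.1]))
0.139 (array([-0.0573, -0.0191,  0.0231]), array([-3.7, -0. , -9. ]))
```

Emit:
drive_tool:
  plan:
    - [[-0.009,-0.002,0.0036],[-0.3,0,-0.7],-0.3]
    - [[-0.018,-0.005,0.0073],[-0.7,0,-1.6],-0.3]
    - [[-0.027,-0.0083,0.0109],[-1.4,0,-3.5],-0.3]
    - [[-0.0362,-0.0117,0.0146],[-2.2,0,-5.3],-0.3]
    - [[-0.0454,-0.015,0.0183],[-2.9,0,-7.2],-0.3]
    - [[-0.0518,-0.0172,0.0209],[-3.3,0,-8.1],-0.3]
    - [[-0.0573,-0.019,0.0231],[-3.7,0,-9],-0.3]

```text
clock: 7.25
tool_pos: [0.482, -0.2751, 0.0258]
ee_rot: [0.17, 0.448, 0.874, -0.086]
force: [-0.5, 0.9, -0.7]
width: 0.0299
grip_force: 0.6
```

```bash
python3 - <<'E'
from plan import *
o=env.get_obs();print(o['clock'],o['tool_pos'],o['force'],o['q'].round(2));print(rel(*tcp(B+d*.139,-54)))
b=see(B+d*.135,'pics/w4.png')
h=np.radians(-35);f=np.array([np.cos(h),np.sin(h)]);l=np.array([-f[1],f[0]])
bay=np.array([.554,-.3375]);print('rack frame',f@(b-bay),l@(b-bay))
I,D=eyes.camera('top');cv2.imwrite('pics/t4.png',cv2.resize(I[110:240,270:420],None,fx=4,fy=4,interpolation=2))
E
```

```text
7.25 [ 0.48199959 -0.27507872  0.02580179] [-0.46515302  0.85432627 -0.71633153] [-0.54  0.69  1.99 -0.94  0.18 -0.26]
(array([-0.0011, -0.0005,  0.0004]), array([-0.1, -0.1, -0.3]))
bottle 6341 [ 0.4995 -0.3005] 0.0004
rack frame -0.06583510071889882 -0.0009853067324090256
```

View pics/t4.png

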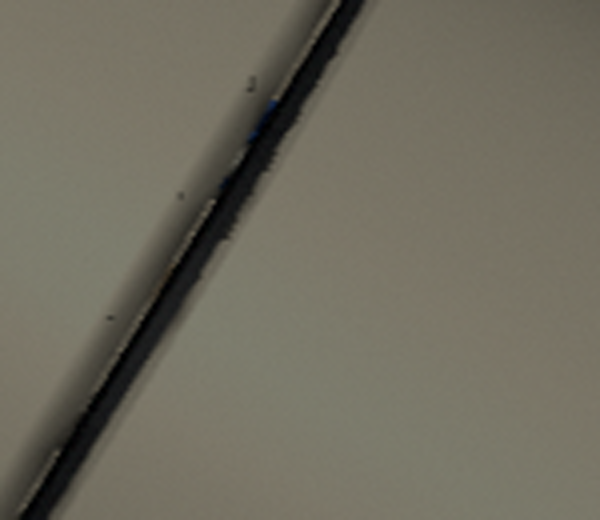

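View pics/w4.png

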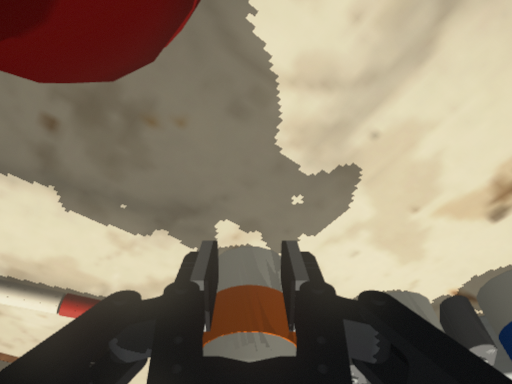

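The wrist view shows the bottle nested at (250,290) between the fingertips, with the rack at lower right. The top view is blocked by the arm. The bottle lines up with the bay axis, so next is the push in.

```bash
python3 - <<'E'
from plan import *
h=np.radians(-35);f=np.array([np.cos(h),np.sin(h)]);bay=np.array([.554,-.3375])
for s,hd in [(-.060,-54),(-.052,-53),(-.044,-51),(-.036,-49),(-.028,-47),(-.020,-45),(-.012,-43),(-.005,-41)]:
    print(s,rel(*tcp(bay+f*s,hd)))
E
```

```text
-0.06 (array([-0.003 ,  0.0021,  0.0012]), array([-0.1, -0. , -0.3]))
-0.052 (array([-0.01  ,  0.0042,  0.004 ]), array([-0.4, -0. , -1.2]))
-0.044 (array([-0.0171,  0.0057,  0.0069]), array([-1.2, -0. , -3.1]))
-0.036 (array([-0.0241,  0.0072,  0.0097]), array([-1.9, -0. , -5. ]))
-0.028 (array([-0.0312,  0.0088,  0.0126]), array([-2.7, -0. , -6.8]))
-0.02 (array([-0.0384,  0.0103,  0.0155]), array([-3.4, -0. , -8.7]))
-0.012 (array([-0.0456,  0.0118,  0.0184]), array([ -4.2,  -0. , -10.5]))
-0.005 (array([-0.0519,  0.013 ,  0.021 ]), array([ -4.9,  -0. , -12.4]))
```

Emit:
drive_tool:
  plan:
    - [[-0.003,0.002,0.0012],[0,0,0],-0.3]
    - [[-0.01,0.004,0.004],[-0.4,0,-1.2],-0.3]
    - [[-0.017,0.0057,0.0069],[-1.2,0,-3.1],-0.3]
    - [[-0.024,0.0072,0.0097],[-1.9,0,-5],-0.3]
    - [[-0.0312,0.0088,0.0126],[-2.7,0,-6.8],-0.3]
    - [[-0.0384,0.0103,0.0155],[-3.4,0,-8.7],-0.3]
    - [[-0.0384,0.0103,0.0155],[-3.4,0,-8.7],-0.3]

```text
clock: 8.22
tool_pos: [0.5152, -0.3025, 0.0259]
ee_rot: [0.176, 0.376, 0.907, -0.073]
force: [-0.9, -0.6, 0.4]
width: 0.0302
grip_force: 0.0
```

```bash
python3 - <<'E'
from plan import *
h=np.radians(-35);f=np.array([np.cos(h),np.sin(h)]);l=np.array([-f[1],f[0]]);bay=np.array([.554,-.3375])
o=env.get_obs();print(o['clock'],o['tool_pos'],o['force'],o['q'].round(2));print(rel(*tcp(bay-f*.02,-45)))
b=see(bay-f*.022);print('rack frame',f@(b-bay),l@(b-bay))
for s,hd in [(-.014,-44),(-.008,-42),(-.003,-40),(0,-39),(.002,-38),(.004,-38)]:
    print(s,rel(*tcp(bay+f*s,hd)))
E
```

```text
8.225 [ 0.51518776 -0.30253314  0.02590203] [-0.87352721 -0.57125417  0.43520796] [-0.59  0.7   1.91 -0.44  0.17 -0.96]
(array([ 0.0001, -0.0008, -0.    ]), array([-0., -0.,  0.]))
bottle 6364 [ 0.5372 -0.3252] 0.0004
rack frame -0.020836946941062653 0.0004000108772813065
-0.014 (array([-0.0058, -0.0002,  0.0023]), array([-0.4, -0. , -0.9]))
-0.008 (array([-0.0114, -0.0003,  0.0045]), array([-1.2, -0. , -2.8]))
-0.003 (array([-0.016 , -0.0006,  0.0064]), array([-1.9, -0. , -4.6]))
0 (array([-0.0188, -0.0006,  0.0075]), array([-2.3, -0. , -5.6]))
0.002 (array([-0.0207, -0.0009,  0.0083]), array([-2.7, -0. , -6.5]))
0.004 (array([-0.0225, -0.0005,  0.009 ]), array([-2.7, -0. , -6.5]))
```

Emit:
drive_tool:
  plan:
    - [[-0.0058,0,0.0023],[-0.4,0,-0.9],-0.3]
    - [[-0.0114,-0.0003,0.0045],[-1.2,0,-2.8],-0.3]
    - [[-0.016,-0.0006,0.0064],[-1.9,0,-4.6],-0.3]
    - [[-0.0188,-0.0006,0.0075],[-2.3,0,-5.6],-0.3]
    - [[-0.0188,-0.0006,0.0075],[-2.3,0,-5.6],-0.3]

```text
clock: 8.9
tool_pos: [0.5285, -0.3168, 0.0258]
ee_rot: [0.179, 0.327, 0.926, -0.063]
force: [-0.4, 1.1, -0.4]
width: 0.0297
grip_force: 0.1
```

```bash
python3 - <<'E'
from plan import *
h=np.radians(-35);f=np.array([np.cos(h),np.sin(h)]);l=np.array([-f[1],f[0]]);bay=np.array([.554,-.3375])
o=env.get_obs();print(o['clock'],o['tool_pos'],o['force'],o['q'].round(2));print(rel(*tcp(bay,-39)))
b=see(bay);print('rack frame',f@(b-bay),l@(b-bay))
for s,hd in [(.002,-38),(.004,-38),(-.03,-39),(-.08,-39)]:
    print(s,rel(*tcp(bay+f*s,hd)))
E
```

```text
8.9 [ 0.5284722  -0.31680941  0.02580401] [-0.41042523  1.06209277 -0.41860568] [-0.63  0.71  1.87 -0.11  0.18 -1.41]
(array([-0.0003, -0.    ,  0.    ]), array([ 0. , -0.1,  0. ]))
bottle 6349 [ 0.5521 -0.3369] 0.0004
rack frame -0.0019173667306183928 -0.000623004831844316
0.002 (array([-0.0022, -0.0005,  0.0008]), array([-0.4, -0.1, -0.9]))
0.004 (array([-0.004 , -0.0004,  0.0016]), array([-0.4, -0.1, -0.9]))
-0.03 (array([ 0.0274, -0.0021, -0.0111]), array([ 0. , -0.1,  0. ]))
-0.08 (array([ 0.0737, -0.0056, -0.0297]), array([ 0. , -0.1,  0. ]))
```

Emit:
drive_tool:
  plan:
    - [[-0.0022,-0.0005,0.0008],[0,0,0],-0.3]
    - [[-0.003,-0.0005,0.0012],[0,0,0],-0.3]
    - [[-0.003,-0.0005,0.0012],[0,0,0],-0.3]

```text
clock: 9.32
tool_pos: [0.5305, -0.3192, 0.0257]
ee_rot: [0.179, 0.327, 0.926, -0.063]
force: [-2.4, 2.2, 0.7]
width: 0.0301
grip_force: 1.5
```

Emit:
drive_tool:
  plan:
    - [[-0.0015,0,0.0006],[0,0,0],-0.3]
    - [[-0.0015,0,0.0006],[0,0,0],-0.3]

```text
clock: 9.57
tool_pos: [0.531, -0.3196, 0.0254]
ee_rot: [0.178, 0.327, 0.926, -0.063]
force: [-7.2, 5.8, 4.3]
width: 0.0302
grip_force: 5.1
```

```bash
python3 - <<'E'
from plan import *
h=np.radians(-35);f=np.array([np.cos(h),np.sin(h)]);l=np.array([-f[1],f[0]]);bay=np.array([.554,-.3375])
b=see(bay);print('rack frame',f@(b-bay),l@(b-bay))
o=env.get_obs();p=np.array(o['tool_pos']);F=np.r_[f,0]
for s,z in((.03,0),(.06,.0),(.08,.1),(.1,.25)): print(rel(p-F*s+[0,0,z],rot(o['ee_rot'])))
E
```

```text
bottle 6376 [ 0.5537 -0.3389] 0.0004
rack frame 0.0005724508485977969 -0.0013133111201733333
(array([ 0.0278, -0.002 , -0.0111]), array([0., 0., 0.]))
(array([ 0.0556, -0.0041, -0.0222]), array([0., 0., 0.]))
(array([ 0.037 , -0.0055, -0.1225]), array([0., 0., 0.]))
(array([-2.000e-04, -6.900e-03, -2.692e-01]), array([0., 0., 0.]))
```

Wall contact: force rises to about 10 N while the TCP barely moves. Backing straight off, slowly at first.

Emit:
drive_tool:
  plan:
    - [[0.003,0,-0.001],[0,0,0],-0.3]
    - [[0.012,-0.001,-0.005],[0,0,0],-0.3]
    - [[0.028,-0.002,-0.011],[0,0,0],-0.3]
    - [[0.056,-0.004,-0.022],[0,0,0],-0.3]
    - [[0.046,-0.005,-0.07],[0,0,0],-0.3]
    - [[0.037,-0.0055,-0.122],[0,0,0],-0.3]
    - [[0.037,-0.0055,-0.122],[0,0,0],-0.3]

```text
clock: 10.5
tool_pos: [0.4669, -0.2749, 0.1288]
ee_rot: [0.182, 0.327, 0.925, -0.064]
force: [-0.7, -0.5, -0.2]
width: 0.0297
grip_force: 0.0
```

```bash
python3 - <<'E'
from plan import *
o=env.get_obs();print(o['clock'],o['tool_pos'],o['force'])
h=np.radians(-35);f=np.array([np.cos(h),np.sin(h)]);l=np.array([-f[1],f[0]]);bay=np.array([.554,-.3375])
b=see(bay,'pics/w5.png');print('rack frame',f@(b-bay),l@(b-bay))
for g in((.5942,-.2797),(.6326,-.2235)): see(np.array(g))
E
```

```text
10.5 [ 0.46693718 -0.27488929  0.128814  ] [-0.72016053 -0.52576346 -0.17303541]
bottle 1837 [ 0.5535 -0.3387] 0.0003
rack frame 0.0003293052330181176 -0.00127612291890908
bottle 811 [ 0.5947 -0.2797] 0.0003
bottle 930 [ 0.6336 -0.223 ] 0.0004
```

View pics/w5.png

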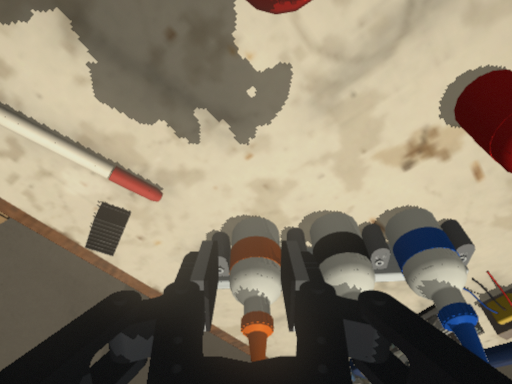

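The view shows the orange bottle upright at (255,245), level with the black (335,240) and blue (420,235) bottles in the rack. The gripper is clear, so I'm handing in.

```bash
python3 -c "
from workcell import env
print(env.sign_off())"
```

```text
the job is handed in; nothing more can be done
None
```

The orange-tipped bottle was pushed upright into the empty bay, home against the back wall by my last measurement (within about 1.5 mm of the bay's centre). The blue and black bottles stayed where they were, and I handed the job in with the gripper clear; sign-off returned no verdict.

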